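# Clip the dust cap into the bearing housing

## Task

Fit the dust cap to the bearing housing: pinch its two sprung tabs together, set it into the rim so that its two keys drop into the rim's notches, press it down against the springy seal and let the tabs go so that they spring out under the lip and hold it. Feel for the notches with a light hand: the ring they are cut in stands up to about 40 degrees off square with the housing, and forcing the cap (more than about 30 N on the housing) bends it. Leave the grease tin and the two bolts where they stand.

Things in the scene. Friction and masses are not known exactly. Their poses are not given: they have to be found in the camera images.
- housing: green-painted cast bearing housing, fixed, bore upwards. Square flange 112 x 112 x 14 mm, round boss 102 mm in diameter rising to 42 mm, a brass grease nipple on the boss at -x. Origin at the centre of the underside on the bore's axis, z up. A bare steel insert ring with two notches sits in the boss.
- rim (a point): bore's axis at the ring's top, 42 mm above the housing's origin. The ring's lip is 4 mm thick with a 65 mm round opening; below it a groove 81 mm wide. Two notches 9 mm wide, out to radius 37 mm, cut the lip on opposite sides, nominally at the housing's +x and -x, but the tight ring is turned off square about z by 0.15 to 0.7 rad; how far and which way is not measured.
- seal_top (a point): point on the bore's axis level with the free top of the black sprung seal ring (38 to 56 mm diameter) in the bore, 36 mm above the housing's origin (fixed to the housing). The seal pushes up with 2.5 N when first touched and 2 N more for each mm, and bottoms after 5 mm.
- cap: aluminium dust cap, about 0.18 kg, on the bench, tabs up. Origin at the centre of the underside, z up. Disc 62 mm in diameter, 9 mm thick. Two sprung dark steel finger plates stand on it at +y and -y, 22 mm wide along x, 9.5 to 33 mm above the origin; 50 mm over their outer faces, 40 mm pinched to the stop. Works turned half round too. Locked in, its origin is 33.5 mm above the housing's.
- cap_key (a point): axis of the round key with a small chamfer below at the cap's +x edge, level with the underside, 31.5 mm from the centre: 6 mm wide, as high as the disc, standing out to a radius of 34.5 mm. A like key is at -x. Both must drop into notches.
- cap_nose (a point): top of the +y locking nose's tip with the tab out, 35.5 mm from the centre, 4.5 mm above the underside (fixed to the cap). Each nose is 16 mm wide, 1 to 4.5 mm above the underside, part of its tab; 71 mm over both tips, 61 mm pinched. To let them out under the lip, press the cap at least 1 mm below its locked height (about 10 N on the seal) while pinched.
- tab_a (a joint): travel of the cap's +y tab, m: 0 = sprung out, 0.005 = pinched to the stop; its spring gives 5 N at 0 and 7.5 N at 0.005
- tab_b (a joint): the same for the cap's -y tab
- grease_tin: white round tin, 68 mm diameter, 42 mm high, a bystander; origin at the centre of its underside
- bolt_s: bolt standing on its head, 22 x 19 x 46 mm, a bystander; origin at the centre of its underside
- bolt_l: bolt standing on its head, 25 x 25 x 60 mm, a bystander; origin at the centre of its underside
There are look-alikes about, which are no part of the job. Leave any orange look-alike of the cap alone.

How it is judged:
On the way, in this order (a step that is already met when the one before it is completed fails the run):
1. the cap is picked up by its pinched tabs (value of joint each of tab_a, tab_b above 0.0035 m and height (world z) of cap above 0.02 m), for 0.1 s.
2. the cap, its tabs still pinched, is pressed into the rim against the seal, its noses below the lip (value of joint each of tab_a, tab_b above 0.0035 m and z of cap in the frame of housing below 0.0333 m and horizontal distance between cap and housing below 0.004 m), for 0.05 s.
At the end, for the whole second after the job is handed in: the cap lies level (within 0.06 rad) and at rest in the housing's bore, within 4 mm of its axis, its underside 30 to 35 mm above the housing's origin, both tabs sprung out to within 1.5 mm of their full travel, and let go (value of joint each of tab_a, tab_b below 0.0015 m and z of cap in the frame of housing between 0.03 and 0.035 m and horizontal distance between cap and housing below 0.004 m and angle between cap's own z axis and vertical below 0.06 rad and linear speed of cap below 0.02 m/s); the robot touches nothing.
It fails at once if the cap is pressed on the housing with more than 40 N (contact force between cap and housing above 40 N).
It fails at once if the grease tin or a bolt is moved by more than 3 cm (distance of any of grease_tin, bolt_s, bolt_l from where it was at the start of the episode above 0.03 m).
It also fails if it takes over 51 s, if anything falls off the work surface, if the arm or the gripper's body presses on something with over 40 N, if the wrist force passes 120 N, or if a joint passes its speed limit or range.

## Robot

A 6-joint arm with a two-finger parallel gripper is mounted at the origin on a cart in front of the work surface, level with it; the furniture and walls round the work are solid. World frame = base frame: x ahead of the robot, y to its left, z up, the work surface at z = 0. Lengths are in m, angles in rad, forces in N, time in s.
With the tool pointing down it reaches from about 0.25 to 0.775 m from the base axis. Payload 4 kg.
Tool frame: the origin (TCP) lies on the centre line of the jaws, within the pads' length; the fingertips stand 8 mm ahead of it and the grasp point (between the pads) lies 11 mm behind it; z points along the fingers, y is the direction in which the jaws open and shut (so a half turn about z gives the same grasp; the last joint's range is limited). The gripper opens to 94 mm and grips with 3 to 60 N. Pads are 16 mm wide; open, the fingers measure 119 mm over their backs; the gripper's body (75 mm by 177 mm) begins 78 mm behind the grasp point.
Start: joints at [1.082, 0.087, 1.371, -0, 1.684, -0.103], TCP at [0.207, 0.51, 0.214] pointing down, gripper open.
Joint ranges: [-3.1, 3.1], [-0.76, 2.03], [0.27, 2.55], [-1.08, 4.22], [0.17, 2.65], [-2.57, 2.57]. Speed limits (rad/s): [2.79, 2.79, 3.14, 3.14, 3.14, 3.14].

## Interface

Orientations are given as [roll, pitch, yaw] about the fixed x, y, z axes, in that order (R = Rz(yaw) Ry(pitch) Rx(roll)).
In Python, from bench import robot, cams, close_job gives the robot as it stands.
- The arm moves only by the tool arm_command, never from a script. Its argument "plan" is one flat list of numbers, 7 for each row, row after row: the shift along the tool's x, y, z in cm, then the turn, a rotation vector about the tool's x, y, z in degrees, then the closure, from 0 (fully open) to 1 (shut). A call has 1 to 8 rows; each row shifts and turns the commanded pose from where the row before left it, along the tool's axes as they then stand; what a row does not reach is not made up. A row lasts 1/8 s, in which the tool goes at most 62.5 mm and 10.7 degrees, less where a joint would pass 70% of its speed; a pose out of reach is approached as far as the arm can. A call with a gripper value outside its range is refused whole. The fingers move at their own pace and stop on an object; the grip force is fixed at half the most. Time passes only in rows, so rows that do not move let the fingers close. It gives the time, the measured TCP pose, the force and the opening at its end, in the units of the state.
- robot.get_obs(): the state, without advancing time (a new reading comes with each control period).
- cams.snapshot(name): name is "scene" or "top" or "wrist"; returns a dict with "pixels" (384x512x3 uint8, red, green, blue), "fov_y" (degrees; the focal length in pixels is half the picture's height over the tangent of half this angle, whatever the lens; pixels are square), "cx", "cy" (the principal point, pixels), "camera_from_world" (4x4, takes a point from world to camera coordinates); the wrist camera has in their place "tool_from_camera" (4x4, takes a point from camera to tool coordinates, whose origin is the TCP and whose axes are the flange's). Camera axes: x right, y up, looking along -z (the intrinsics and any distortion apply to the point x, -y, -z); pixel columns grow to the right and rows downward; lengths in m; the calibration is good to about 2 mm. A picture is of the moment at which its call begins: read the wrist's pose just before it. There is no depth.
- close_job(): hands the job in, once; it reports no verdict.
The state is a dict: "time": time; "joint_positions": joint angles; "qvel": joint speeds; "joint_torque": joint torques, N m; "tool_pos": TCP position; "ee_rot": TCP orientation; "wrist_force": force on the tool from outside, world axes, zero at the start; "wrist_torque": the same for the moment, N m; "width": finger opening in m.
Only numpy, scipy, OpenCV 4.12 (cv2) and the standard library are available. Lean on these libraries where they do the work, as an engineer would, in place of code of your own. Each camera call takes 0.05 s, during which the arm holds its last target.

## Working session

There is one attempt and no reset: what is moved stays moved. The work goes in short steps, Python scripts to look and compute and a tool call to move; the robot and the scene stay as the last step left them, time stands still between calls to the robot, and variables do not carry over. Pictures are saved under pics/ and viewed, and the job is handed in when it is done.

Besides the shell and the picture viewer there is one more tool, called as name(argument=value, ...), one argument or row to a line, values as JSON. arm_command: Moves the arm, as the interface text tells. Its arguments: {"type":"object","properties":{"plan":{"type":"array","items":{"type":"number"}}},"required":["plan"]}

```bash
ls; mkdir -p pics; cat > h.py <<'E'
import numpy as np, cv2
from bench import robot, cams, close_job
from scipy.spatial.transform import Rotation as R
def snap(n,f=None):
    o=robot.get_obs() 
    s=cams.snapshot(n)
    if f: cv2.imwrite('pics/'+f+'.png',s['pixels'][:,:,::-1]); 
    import pickle; pickle.dump((o,s),open('pics/'+(f or n)+'.pkl','wb'))
    return o,s
E
python3 - <<'E'
from h import *
o=robot.get_obs(); print(o)
for n in ['scene','top','wrist']:
    o,s=snap(n,n+'0'); print({k:v for k,v in s.items() if k!='pixels'})
E
```

```text
pics
{'time': 0.0, 'joint_positions': array([ 1.08187481e+00,  8.79247943e-02,  1.37225125e+00, -2.20793492e-05,
        1.68357931e+00, -1.03117397e-01]), 'qvel': array([ 0.00103757, -0.00104242, -0.00233738,  0.00221283, -0.00035747,
       -0.00022009]), 'joint_torque': array([ 4.80621547e-04, -3.40184426e+01, -3.02425611e+01,  7.18945591e-02,
        3.30391957e-02, -1.81986970e-04]), 'tool_pos': array([0.20673742, 0.50909463, 0.21232219]), 'ee_rot': array([-3.13943918e+00, -2.00788891e-04,  2.75578585e+00]), 'wrist_force': array([0.50088163, 0.14207796, 0.32334591]), 'wrist_torque': array([0.00432667, 0.01833296, 0.01812643]), 'width': 0.09404181289102119}
{'fov_y': 45.79303917106119, 'cx': 248.19924392444477, 'cy': 194.97275634753763, 'camera_from_world': array([[ 0.54316741, -0.83936809,  0.02074544, -0.32692537],
       [ 0.55283837,  0.37612758,  0.74357096, -0.34797878],
       [-0.63193267, -0.39241464,  0.66833513, -0.55353828],
       [ 0.        ,  0.        ,  0.        ,  1.        ]])}
{'fov_y': 57.22276439682975, 'cx': 245.7236735816314, 'cy': 192.71297000958938, 'camera_from_world': array([[ 0.02576633, -0.99879475,  0.04177493, -0.04917133],
       [ 0.99207696,  0.03068843,  0.12182579, -0.58695724],
       [-0.12296097,  0.03830494,  0.99167199, -0.85144104],
       [ 0.        ,  0.        ,  0.        ,  1.        ]])}
{'fov_y': 59.94785778633887, 'cx': 252.71555177106347, 'cy': 195.04913371783306, 'tool_from_camera': array([[-1.06746324e-03,  9.70906705e-01,  2.39455699e-01,
         6.94716943e-02],
       [ 9.99999123e-01,  8.48592489e-04,  1.01713248e-03,
        -7.60506980e-04],
       [ 7.84340441e-04,  2.39456574e-01, -9.70906759e-01,
        -1.70776372e-01],
       [ 0.00000000e+00,  0.00000000e+00,  0.00000000e+00,
         1.00000000e+00]])}
```

View pics/scene0.png

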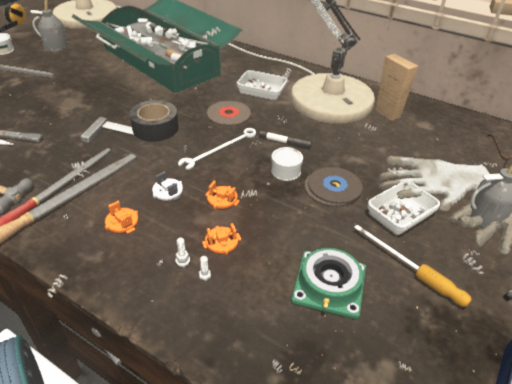

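View pics/top0.png

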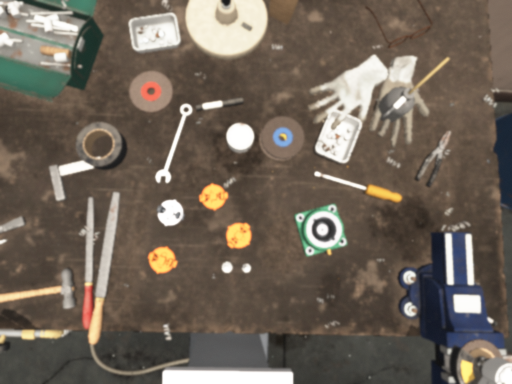

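View pics/wrist0.png

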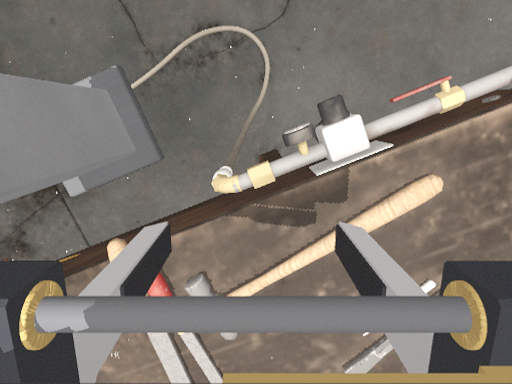

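Candidates for the cap in the top picture are silver at (170,212) and orange at (213,196), (238,235) and (162,260). The description says aluminium, so I choose (170,212). The only green housing is at (322,230). Next I check both in close crops.

```bash
cat >> h.py <<'E'
def ray(s,u,v):
    f=192/np.tan(np.radians(s['fov_y']/2)); d=np.array([(u-s['cx'])/f,-(v-s['cy'])/f,-1.])
    return d
def toworld(s,u,v,z,o=None):
    d=ray(s,u,v)
    if 'camera_from_world' in s: T=np.linalg.inv(s['camera_from_world'])
    else:
        W=np.eye(4); W[:3,:3]=R.from_euler('xyz',o['ee_rot']).as_matrix(); W[:3,3]=o['tool_pos']
        T=W@s['tool_from_camera']
    c=T[:3,3]; w=T[:3,:3]@d
    return c+w*(z-c[2])/w[2]
def proj(s,p,o=None):
    if 'camera_from_world' in s: T=s['camera_from_world']
    else:
        W=np.eye(4); W[:3,:3]=R.from_euler('xyz',o['ee_rot']).as_matrix(); W[:3,3]=o['tool_pos']
        T=np.linalg.inv(W@s['tool_from_camera'])
    f=192/np.tan(np.radians(s['fov_y']/2)); q=T@np.r_[p,1]
    return np.array([s['cx']+f*q[0]/-q[2], s['cy']-f*q[1]/-q[2]])
def load(f):
    import pickle; return pickle.load(open('pics/'+f+'.pkl','rb'))
def crop(f,x0,y0,x1,y1,k,out):
    im=cv2.imread('pics/'+f+'.png')[y0:y1,x0:x1]; cv2.imwrite('pics/'+out+'.png',cv2.resize(im,None,fx=k,fy=k,interpolation=cv2.INTER_CUBIC))
E
python3 - <<'E'
from h import *
o,s=load('top0')
for n,u,v,z in [('cap',170,212,.02),('hous',324,229,.042),('tin',240,137,.042),('b1',227,268,.05),('b2',247,268,.06),('blue',450,280,.1),('blue2',410,290,.1)]: print(n,toworld(s,u,v,z).round(3))
o,s=load('scene0')
for n,u,v,z in [('cap',168,188,.02),('hous',333,275,.042),('tin',287,155,.042),('b1',181,240,.06),('b2',205,260,.046)]: print(n,toworld(s,u,v,z).round(3))
a=[]
for f,b in [('top0',(145,187,195,237)),('scene0',(143,165,193,215)),('top0',(295,200,355,260)),('scene0',(285,240,375,320))]:
    crop(f,*b,1,'t'); im=cv2.imread('pics/t.png'); a.append(cv2.resize(im,(390,290) if 0 else (380,290),interpolation=cv2.INTER_CUBIC))
cv2.imwrite('pics/crops0.png',np.vstack([np.hstack(a[:2]),np.hstack(a[2:])]))
E
```

```text
cap [0.535 0.157 0.02 ]
hous [ 0.502 -0.231  0.042]
tin [ 0.731 -0.014  0.042]
b1 [0.402 0.009 0.05 ]
b2 [ 0.404 -0.039  0.06 ]
blue [ 0.39  -0.511  0.1  ]
blue2 [ 0.366 -0.416  0.1  ]
cap [0.528 0.148 0.02 ]
hous [ 0.495 -0.234  0.042]
tin [ 0.738 -0.011  0.042]
b1 [0.404 0.009 0.06 ]
b2 [ 0.401 -0.043  0.046]
```

View pics/crops0.png

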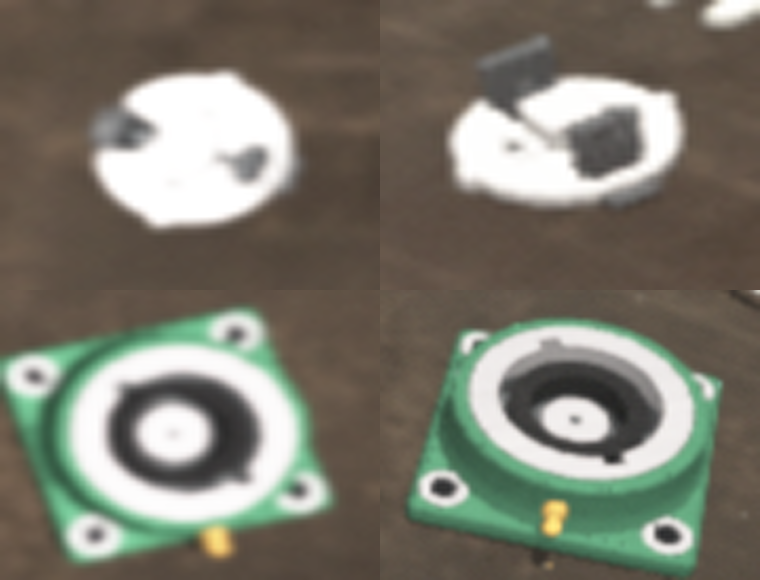

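```bash
cat >> h.py <<'E'
def goto(pos,yaw=None,Rt=None,P0=None):
    """print total shift in tool axes (cm) and rotvec (deg) from present (or P0) to target"""
    o=robot.get_obs()
    R0=R.from_euler('xyz',o['ee_rot']); p0=o['tool_pos']
    if P0 is not None: p0,R0=P0
    if Rt is None: Rt=R.from_euler('xyz',[np.pi,0,np.radians(yaw)])
    print('shift cm',(R0.inv().apply(np.array(pos)-p0)*100).round(2),'rot deg',np.degrees((R0.inv()*Rt).as_rotvec()).round(2))
def st():
    o=robot.get_obs(); print('t',round(o['time'],2),'p',o['tool_pos'].round(4),'rpy',np.degrees(o['ee_rot']).round(2),'F',o['wrist_force'].round(2),'M',o['wrist_torque'].round(2),'w',round(o['width'],4),'q6',o['joint_positions'][5].round(2))
E
python3 - <<'E'
from h import *
goto([.53,.153,.16],160)
E
```

```text
shift cm [-43.35 -20.83   5.28] rot deg [-0.09 -0.01 -2.11]
```

arm_command(
  plan=[-5.4,-2.6,0.65,0,0,-0.25,0.36,-5.4,-2.6,0.65,0,0,-0.25,0.36,-5.4,-2.6,0.65,0,0,-0.25,0.36,-5.4,-2.6,0.65,0,0,-0.25,0.36,-5.4,-2.6,0.65,0,0,-0.25,0.36,-5.4,-2.6,0.65,0,0,-0.25,0.36,-5.4,-2.6,0.65,0,0,-0.25,0.36,-5.4,-2.6,0.65,0,0,-0.25,0.36],
)

```text
time: 1.15
tool_pos: [0.5353, 0.1577, 0.161]
ee_rot: [3.141, -0.0, 2.791]
wrist_force: [0.7, 0.5, 1.0]
width: 0.0601
```

```bash
python3 - <<'E'
from h import *
snap('wrist','w1'); st()
E
```

```text
t 1.2 p [0.5393 0.1514 0.1593] rpy [-179.72    0.2   159.54] F [ 2.52 -3.01 -0.24] M [-0.11 -0.18  0.04] w 0.0603 q6 -1.04
```

View pics/w1.png

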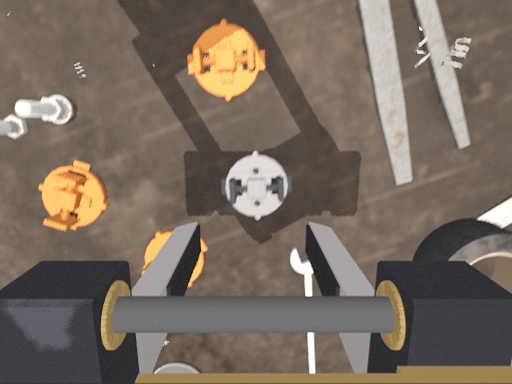

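The wrist picture shows the silver cap at (257,186), with its tabs left and right at about (228,187) and (287,184). The arm was still settling, so I'll take the picture again.

arm_command(
  plan=[0,0,0,0,0,0,0.36,0,0,0,0,0,0,0.36],
)

```text
time: 1.45
tool_pos: [0.5337, 0.16, 0.1614]
ee_rot: [3.141, -0.001, 2.791]
wrist_force: [-0.1, -0.2, -0.3]
width: 0.0604
```

```bash
python3 - <<'E'
from h import *
o,s=snap('wrist','w2'); st(); print(s['tool_from_camera'])
crop('w2',205,130,325,220,6,'w2c')
E
```

```text
t 1.5 p [0.5336 0.1604 0.1617] rpy [ 1.7997e+02 -1.0000e-02  1.5999e+02] F [-0.61  0.26  0.52] M [0.08 0.04 0.01] w 0.0605 q6 -1.03
[[-1.06815416e-03  9.70912818e-01  2.39430907e-01  6.94983944e-02]
 [ 9.99999126e-01  8.50427770e-04  1.01265958e-03 -7.51170734e-04]
 [ 7.79585470e-04  2.39431779e-01 -9.70912877e-01 -1.70777873e-01]
 [ 0.00000000e+00  0.00000000e+00  0.00000000e+00  1.00000000e+00]]
```

View pics/w2c.png

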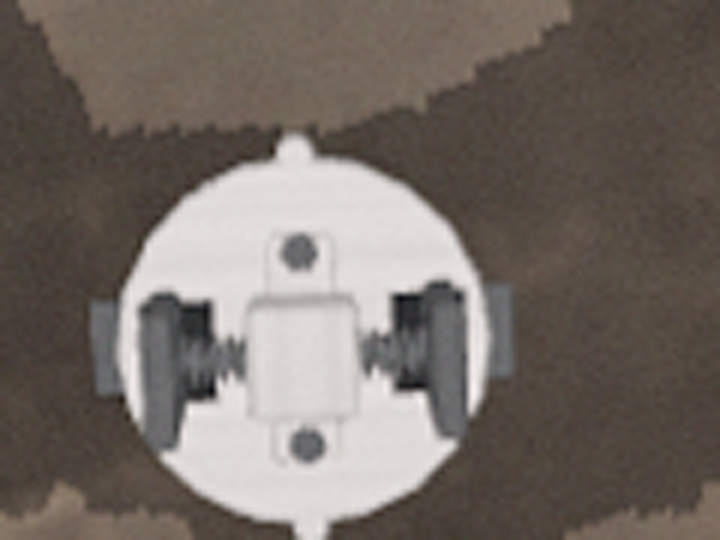

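```bash
python3 - <<'E'
from h import *
o,s=load('w2')
P=lambda u,v,z: toworld(s,205+u/6-.4,130+v/6-.4,z,o)
k1,k2=P(295,133,.009),P(312,540,.009)
n1,n2=P(93,348,.0045),P(513,330,.0045)
print(k1,k2,np.linalg.norm(k1-k2),(k1+k2)/2,np.degrees(np.arctan2(*(k1-k2)[1::-1])))
print(n1,n2,np.linalg.norm(n1-n2),(n1+n2)/2,np.degrees(np.arctan2(*(n1-n2)[1::-1])))
for u,v in [(160,300),(160,440),(447,290),(447,430),(140,375),(468,355)]: print(P(u,v,.033))
E
```

```text
[0.50257304 0.17139535 0.009     ] [0.56829506 0.15044426 0.009     ] 0.06898066738633797 [0.53543405 0.16091981 0.009     ] 162.318583688302
[0.52523425 0.12698691 0.0045    ] [0.54657179 0.1942347  0.0045    ] 0.07055178792273553 [0.53590302 0.1606108  0.0045    ] -107.60409047810921
[0.51681413 0.14420384 0.033     ]
[0.53746317 0.13627649 0.033     ]
[0.53040074 0.18580961 0.033     ]
[0.55125765 0.1786125  0.033     ]
[0.52672919 0.13710019 0.033     ]
[0.54110408 0.1855261  0.033     ]
```

```bash
python3 - <<'E'
from h import *
goto([.5357,.1607,.0205],162.35)
E
```

```text
shift cm [-0.19  0.1  14.12] rot deg [ 0.03 -0.01 -2.36]
```

arm_command(
  plan=[-0.2,0.1,1,0,0,-2.36,0.36,0,0,4,0,0,0,0.36,0,0,4,0,0,0,0.36,0,0,3,0,0,0,0.36,0,0,1.1,0,0,0,0.36,0,0,0.9,0,0,0,0.36,0,0,0,0,0,0,0.36,0,0,0,0,0,0,0.36],
)

```text
time: 2.5
tool_pos: [0.5375, 0.1598, 0.0229]
ee_rot: [3.14, 0.002, 2.832]
wrist_force: [-0.0, -0.6, 0.6]
width: 0.0599
```

```bash
python3 - <<'E'
from h import *
o,s=snap('wrist','w3'); st()
snap('scene','s3'); crop('s3',130,140,210,220,6,'s3c')
E
```

```text
t 2.55 p [0.5375 0.1598 0.0229] rpy [1.7993e+02 1.3000e-01 1.6226e+02] F [-0.03  0.25 -0.32] M [ 0.    0.03 -0.03] w 0.0601 q6 -1.07
```

View pics/w3.png

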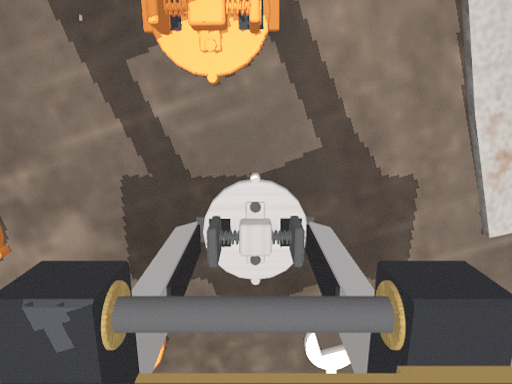

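View pics/s3c.png

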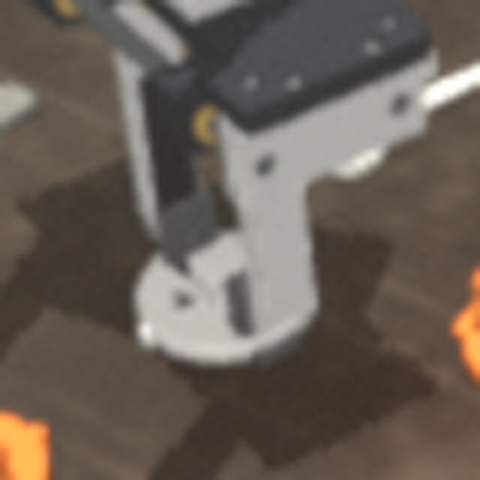

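arm_command(
  plan=[0.2,0,0.2,0,0,0,0.36,0,0,0,0,0,0,0.36,0,0,0,0,0,0,0.6,0,0,0,0,0,0,0.8,0,0,0,0,0,0,0.8,0,0,0,0,0,0,0.8],
)

```text
time: 3.35
tool_pos: [0.5348, 0.1602, 0.0198]
ee_rot: [3.141, 0.0, 2.832]
wrist_force: [-0.6, -0.0, 2.2]
width: 0.0393
```

```bash
python3 - <<'E'
from h import *
o,s=snap('wrist','w4'); st();crop('w4',190,150,320,290,4,'w4c')
E
```

```text
t 3.4 p [0.5348 0.1602 0.0198] rpy [1.7998e+02 2.0000e-02 1.6225e+02] F [-0.26  0.44  2.22] M [0.04 0.01 0.03] w 0.0389 q6 -1.07
```

View pics/w4c.png

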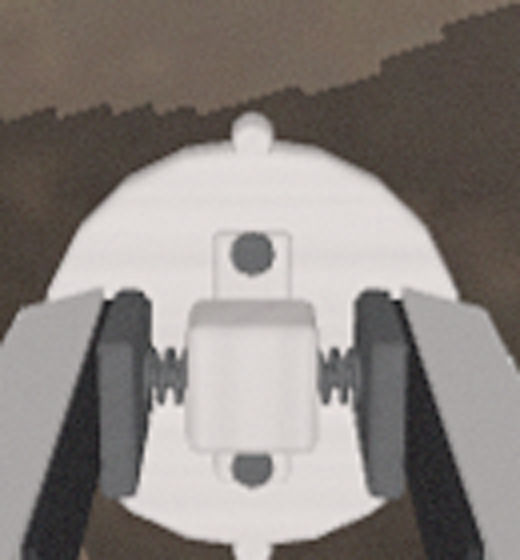

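arm_command(
  plan=[0,0,-1,0,0,0,0.8,0,0,-2,0,0,0,0.8,0,0,-4,0,0,0,0.8,0,0,-4,0,0,0,0.8,0,0,-3,0,0,0,0.8,0,0,0,0,0,0,0.8],
)

```text
time: 4.15
tool_pos: [0.5363, 0.1604, 0.1627]
ee_rot: [3.139, 0.006, 2.832]
wrist_force: [0.8, -0.2, -1.9]
width: 0.0392
```

```bash
cat >> h.py <<'E'
def rows(pos,yaw,n,P0=None):
    o=robot.get_obs(); p0=o['tool_pos']; y0=np.degrees(o['ee_rot'][2])
    d=(np.array(pos)-p0)/n; dy=(yaw-y0+180)%360-180; print('dyaw',dy)
    out=[]
    for i in range(n):
        y=np.radians(y0+dy*i/n); Ri=R.from_euler('xyz',[np.pi,0,y]); 
        out.append(np.r_[(Ri.inv().apply(d)*100).round(1),0,0,round(-dy/n,1)])
    for r in out: print(r.tolist())
E
python3 - <<'E'
from h import *
o,s=snap('wrist','w5'); st();crop('w5',190,150,320,290,4,'w5c')
rows([.445,-.288,.155],45,14)
E
```

```text
t 4.2 p [0.535  0.1602 0.1601] rpy [1.7995e+02 9.0000e-02 1.6225e+02] F [ 0.19  0.92 -2.55] M [ 0.11  0.02 -0.02] w 0.0392 q6 -1.07
dyaw -117.25370626534959
[-0.4, -3.2, 0.0, 0.0, 0.0, 8.4]
[-0.8, -3.2, 0.0, 0.0, 0.0, 8.4]
[-1.3, -3.0, 0.0, 0.0, 0.0, 8.4]
[-1.7, -2.8, 0.0, 0.0, 0.0, 8.4]
[-2.1, -2.5, 0.0, 0.0, 0.0, 8.4]
[-2.4, -2.2, 0.0, 0.0, 0.0, 8.4]
[-2.7, -1.8, 0.0, 0.0, 0.0, 8.4]
[-3.0, -1.4, 0.0, 0.0, 0.0, 8.4]
[-3.1, -0.9, 0.0, 0.0, 0.0, 8.4]
[-3.2, -0.5, 0.0, 0.0, 0.0, 8.4]
[-3.3, 0.0, 0.0, 0.0, 0.0, 8.4]
[-3.2, 0.5, 0.0, 0.0, 0.0, 8.4]
[-3.1, 0.9, 0.0, 0.0, 0.0, 8.4]
[-3.0, 1.4, 0.0, 0.0, 0.0, 8.4]
```

View pics/w5.png

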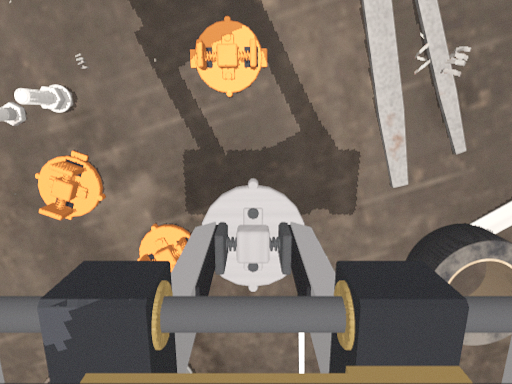

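The cap is lifted and pinched at about (253,235), and the tabs are fully in. Next I go towards the housing, turning on the way.

arm_command(
  plan=[-0.4,-3.2,0,0,0,8.4,0.8,-0.8,-3.2,0,0,0,8.4,0.8,-1.3,-3.0,0,0,0,8.4,0.8,-1.7,-2.8,0,0,0,8.4,0.8,-2.1,-2.5,0,0,0,8.4,0.8,-2.4,-2.2,0,0,0,8.4,0.8,-2.7,-1.8,0,0,0,8.4,0.8],
)

```text
time: 5.08
tool_pos: [0.4871, -0.0642, 0.1565]
ee_rot: [-3.137, -0.002, 1.801]
wrist_force: [0.4, -0.3, -3.2]
width: 0.0391
```

arm_command(
  plan=[-3.0,-1.4,0,0,0,8.4,0.8,-3.1,-0.9,0,0,0,8.4,0.8,-3.2,-0.5,0,0,0,8.4,0.8,-3.3,0,0,0,0,8.4,0.8,-3.2,0.5,0,0,0,8.4,0.8,-3.1,0.9,0,0,0,8.4,0.8,-3.0,1.4,0,0,0,8.4,0.8,0,0,0,0,0,0,0.8],
)

```text
time: 6.08
tool_pos: [0.4406, -0.2883, 0.1564]
ee_rot: [-3.137, 0.001, 0.776]
wrist_force: [0.1, 1.3, -2.2]
width: 0.0392
```

arm_command(
  plan=[0,0,0,0,0,0,0.8,0,0,0,0,0,0,0.8],
)

```text
time: 6.32
tool_pos: [0.4423, -0.2862, 0.1586]
ee_rot: [-3.14, -0.0, 0.781]
wrist_force: [-0.9, 0.1, -2.9]
width: 0.0393
```

```bash
python3 - <<'E'
from h import *
st(); o,s=snap('wrist','w6'); st()
E
```

```text
t 6.33 p [ 0.4423 -0.2862  0.1586] rpy [-1.799e+02 -1.000e-02  4.475e+01] F [-0.94  0.15 -2.95] M [-0.04  0.12 -0.01] w 0.0393 q6 0.11
t 6.38 p [ 0.4424 -0.2862  0.1589] rpy [-1.7994e+02 -1.0000e-02  4.4760e+01] F [ 0.67 -0.54 -1.64] M [-0.08  0.11 -0.06] w 0.039 q6 0.11
```

View pics/w6.png

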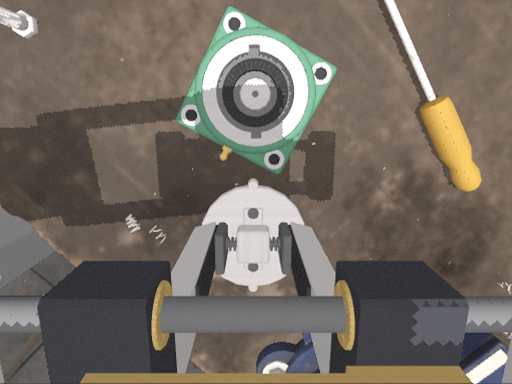

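```bash
python3 - <<'E'
from h import *
crop('w6',190,20,320,165,5,'w6c')
E
```

```text
(no output)
```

View pics/w6c.png

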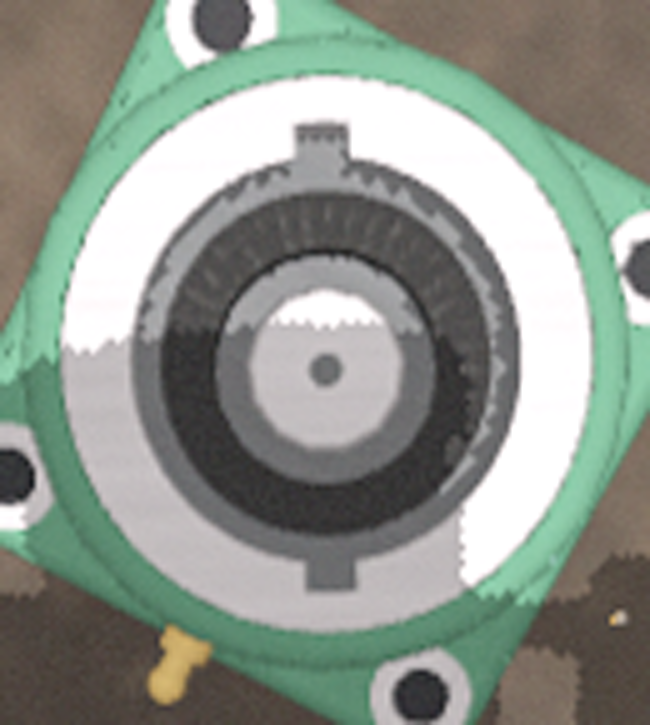

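```bash
python3 - <<'E'
from h import *
crop('w6',190,170,320,295,5,'w6d')
o,s=load('w6')
o=dict(o); o['tool_pos']=np.array([.4424,-.2862,.1588]); 
P=lambda u,v,z=.042: toworld(s,190+u/5-.4,20+v/5-.4,z,o)
n1,n2=P(322,123),P(331,591)
ang=lambda a,b: np.degrees(np.arctan2(*(a-b)[1::-1]))
print('notch',n1,n2,np.linalg.norm(n1-n2),(n1+n2)/2,ang(n1,n2))
for L,Rr,T,B in [((132,360),(520,360),(326,158),(326,558)),((62,360),(592,360),(326,75),(326,632))]:
    L,Rr,T,B=[P(*x) for x in (L,Rr,T,B)]
    print(np.linalg.norm(L-Rr),np.linalg.norm(T-B),(L+Rr+T+B)/4,(L+Rr)/2,(T+B)/2)
E
```

```text
notch [ 0.52943341 -0.20131576  0.042     ] [ 0.47794813 -0.25450739  0.042     ] 0.0740275932142315 [ 0.50369077 -0.22791158  0.042     ] 45.93389881099048
0.06412775187606533 0.06325626363962691 [ 0.50392755 -0.2275226   0.042     ] [ 0.50412322 -0.22732473  0.042     ] [ 0.50373188 -0.22772046  0.042     ]
0.08759704076919023 0.08803790593265509 [ 0.50394613 -0.22761737  0.042     ] [ 0.50423625 -0.227439    0.042     ] [ 0.50365601 -0.22779574  0.042     ]
```

View pics/w6d.png

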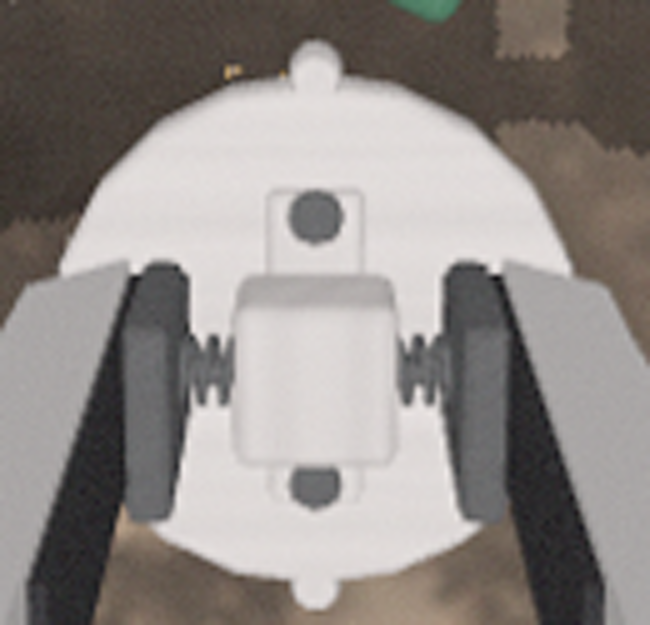

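```bash
cat >> h.py <<'E'
def totool(s,u,v,zt):
    d=s['tool_from_camera'][:3,:3]@ray(s,u,v); c=s['tool_from_camera'][:3,3]
    return c+d*(zt-c[2])/d[2]
E
python3 - <<'E'
from h import *
o,s=load('w6')
P=lambda u,v,z: totool(s,190+u/5-.4,170+v/5-.4,z)
for zt in [.0108,.009,.0125]:
    a,b=P(316,40,zt),P(315,608,zt); print(zt,a,b,np.linalg.norm(a-b),(a+b)/2,np.degrees(np.arctan2(*(a-b)[1::-1])))
# plates: outer sides at their top (z tool = .0108-.024)
for zt in [-.0132]:
    for q in [(125,420),(507,420)]: print(P(*q,zt))
a,b=P(293,70,.0108),P(341,70,.0108);print((a+b)/2)
E
```

```text
0.0108 [3.34079551e-02 9.40484821e-05 1.08000000e-02] [-3.65071081e-02 -9.74428182e-05  1.08000000e-02] 0.06991532539508512 [-1.54957651e-03 -1.69716810e-06  1.08000000e-02] 0.1569277833769436
0.009 [3.37546955e-02 9.35671762e-05 9.00000000e-03] [-3.54672937e-02 -9.60258544e-05  9.00000000e-03] 0.06922224876690068 [-8.56299096e-04 -1.22933907e-06  9.00000000e-03] 0.15692778337694363
0.0125 [3.30804780e-02 9.45030487e-05 1.25000000e-02] [-3.74891550e-02 -9.87810619e-05  1.25000000e-02] 0.07056989776614822 [-2.20433851e-03 -2.13900662e-06  1.25000000e-02] 0.15692778337694357
[-0.00135148 -0.01942705 -0.0132    ]
[-0.00139682  0.01952392 -0.0132    ]
[0.03000809 0.00020206 0.0108    ]
```

```bash
python3 - <<'E'
from h import *
goto([.5047,-.2269,.075],46.1)
E
```

```text
shift cm [8.6  0.18 8.4 ] rot deg [-0.06 -0.01 -1.34]
```

arm_command(
  plan=[2.9,0.1,0.4,0,0,-1.3,0.8,2.9,0.1,1.5,0,0,0,0.8,2.8,0,2,0,0,0,0.8,0,0,2.5,0,0,0,0.8,0,0,1.6,0,0,0,0.8,0,0,0,0,0,0,0.8,0,0,0,0,0,0,0.8],
)

```text
time: 7.25
tool_pos: [0.5045, -0.2278, 0.0805]
ee_rot: [3.14, -0.001, 0.802]
wrist_force: [-0.5, -0.0, -2.0]
width: 0.0391
```

```bash
python3 - <<'E'
from h import *
st(); o,s=snap('wrist','w7'); st(); goto([.5047,-.2269,.065],46.1)
snap('top','t7'); snap('scene','s7'); crop('s7',260,200,400,330,5,'s7c')
crop('w7',180,150,330,300,4,'w7c')
E
```

```text
t 7.25 p [ 0.5045 -0.2278  0.0805] rpy [ 1.799e+02 -3.000e-02  4.594e+01] F [-0.48 -0.03 -1.96] M [-0.06  0.12 -0.02] w 0.0391 q6 0.24
t 7.3 p [ 0.5047 -0.228   0.0809] rpy [ 1.7986e+02 -4.0000e-02  4.5930e+01] F [-0.59  0.03 -1.41] M [-0.11  0.11 -0.03] w 0.0394 q6 0.24
shift cm [ 0.08 -0.08  1.59] rot deg [ 0.14 -0.04 -0.17]
```

View pics/w7c.png

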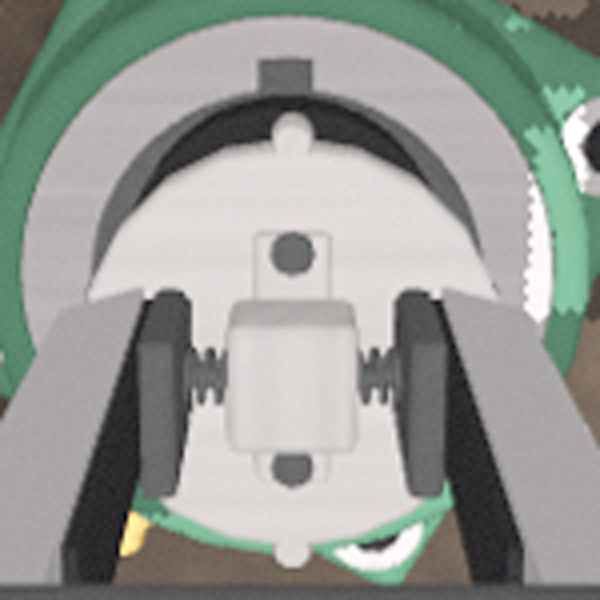

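View pics/s7c.png

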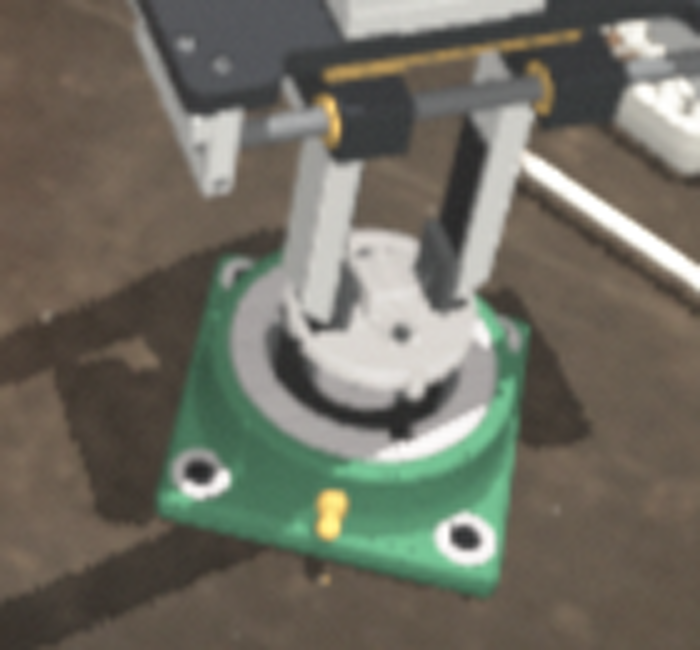

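```bash
python3 - <<'E'
from h import *
o,s=load('w7')
P=lambda u,v,z: totool(s,180+u/4-.4,150+v/4-.4,z)
z=.0807-.042
print('notch outer',P(285.5,58,z), 'notch inner corners',P(259,92,z),P(313,90,z))
print('key tip',P(291.5,113,.0108),P(291.5,570,.0108), 'key sides',P(272,128,.0108),P(312,128,.0108))
print('ring outer',P(22,285,z),P(553,285,z),P(288,16,z))
print('opening',P(93,290,z), P(483,245,z),P(284,91,z))
# fit circle opening pts
E
```

```text
notch outer [ 0.03673181 -0.00106761  0.0387    ] notch inner corners [ 0.03127891 -0.00530433  0.0387    ] [0.03159234 0.00330235 0.0387    ]
key tip [ 0.03326467 -0.00010742  0.0108    ] [-0.03711467 -0.00019467  0.0108    ] key sides [ 0.03114557 -0.0028222   0.0108    ] [0.03113941 0.00274119 0.0108    ]
ring outer [-0.00098903 -0.0446916   0.0387    ] [-0.00108837  0.04304555  0.0387    ] [ 0.04338066 -0.00065913  0.0387    ]
opening [-0.00187081 -0.03299331  0.0387    ] [0.00581488 0.03124904 0.0387    ] [ 0.031436   -0.00131896  0.0387    ]
```

arm_command(
  plan=[0.1,-0.1,0.5,0,0,0,0.8,0,0,0.5,0,0,-0.2,0.8,0,0,0.4,0,0,0,0.8,0,0,0,0,0,0,0.8,0,0,0,0,0,0,0.8],
)

```text
time: 8.02
tool_pos: [0.5041, -0.226, 0.0654]
ee_rot: [-3.142, -0.0, 0.806]
wrist_force: [-0.0, 0.0, -3.2]
width: 0.0386
```

```bash
python3 - <<'E'
from h import *
st(); o,s=snap('wrist','w8'); st(); goto([.5047,-.2269,.065],46.1)
crop('w8',180,150,330,300,4,'w8c')
E
```

```text
t 8.03 p [ 0.5041 -0.226   0.0654] rpy [-1.800e+02 -1.000e-02  4.615e+01] F [-0.02  0.03 -3.19] M [-0.06  0.17  0.02] w 0.0386 q6 0.24
t 8.07 p [ 0.5041 -0.226   0.0656] rpy [ 1.7999e+02 -1.0000e-02  4.6150e+01] F [-0.19  0.06 -2.31] M [-0.01  0.11  0.02] w 0.0391 q6 0.24
shift cm [-0.03  0.1   0.06] rot deg [ 0.01 -0.01  0.05]
```

View pics/w8c.png

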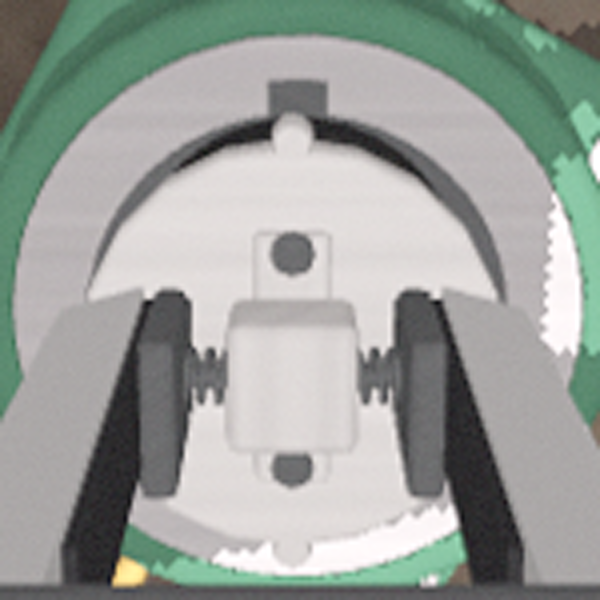

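```bash
python3 - <<'E'
from h import *
o,s=load('w8')
P=lambda u,v,z: totool(s,180+u/4-.4,150+v/4-.4,z)
z=.0655-.042
print('notch outer',P(269,80,z),P(328,80,z), 'notch inner corners',P(269,116,z),P(328,112,z))
print('key tip',P(291.5,113,.0108), 'key sides',P(272,128,.0108),P(312,128,.0108))
print('ring outer',P(12,300,z),P(583,300,z),P(297,35,z))
E
```

```text
notch outer [ 0.03576373 -0.00343259  0.0235    ] [0.03575415 0.00527046 0.0235    ] notch inner corners [ 0.03035926 -0.00346124  0.0235    ] [0.03095361 0.00529612 0.0235    ]
key tip [ 0.03326506 -0.00011033  0.0108    ] key sides [ 0.03114596 -0.0028251   0.0108    ] [0.0311398  0.00273827 0.0108    ]
ring outer [ 0.00162609 -0.04310709  0.0235    ] [0.0015265  0.04464297 0.0235    ] [0.04241582 0.00069931 0.0235    ]
```

arm_command(
  plan=[0,0.1,0.1,0,0,0,0.8,0,0,0.1,0,0,0,0.8,0,0,0,0,0,0,0.8],
)

```text
time: 8.45
tool_pos: [0.5047, -0.2266, 0.0633]
ee_rot: [-3.141, -0.0, 0.806]
wrist_force: [-0.5, 0.8, -2.0]
width: 0.0393
```

```bash
python3 - <<'E'
from h import *
st(); o,s=snap('wrist','w9'); st(); goto([.5047,-.2269,.061],46.1)
crop('w9',180,150,330,300,4,'w9c')
E
```

```text
t 8.45 p [ 0.5047 -0.2266  0.0633] rpy [-179.99   -0.     46.16] F [-0.52  0.78 -1.98] M [-0.02  0.06 -0.  ] w 0.0393 q6 0.24
t 8.5 p [ 0.5047 -0.2266  0.0634] rpy [-179.99   -0.     46.15] F [ 0.45 -0.55 -1.88] M [-0.04  0.06  0.03] w 0.0392 q6 0.24
shift cm [-0.02  0.02  0.24] rot deg [-0.01 -0.    0.05]
```

View pics/w9c.png

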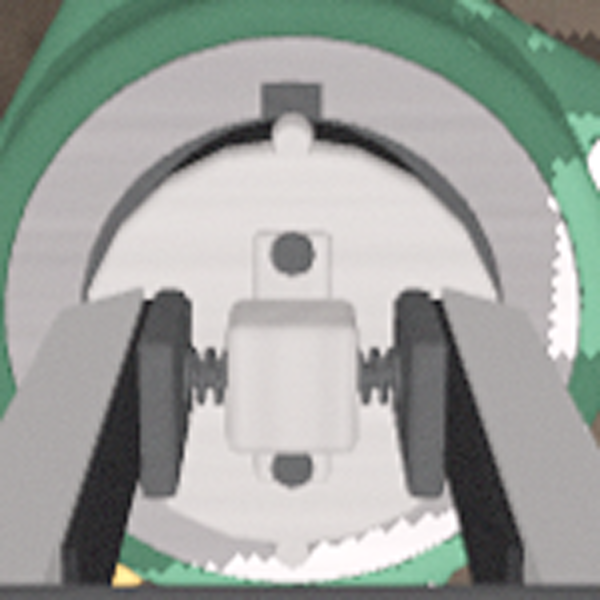

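The key at column 291.5 of the crop is centred in the notch, which spans 262 to 321. I'll lower it lightly.

arm_command(
  plan=[0,0,0.1,0,0,0,0.8,0,0,0.1,0,0,0,0.8,0,0,0.1,0,0,0,0.8,0,0,0,0,0,0,0.8],
)

```text
time: 9.0
tool_pos: [0.5046, -0.2266, 0.0603]
ee_rot: [-3.141, -0.0, 0.806]
wrist_force: [-1.3, 0.2, -1.6]
width: 0.039
```

```bash
python3 - <<'E'
from h import *
st()
E
```

```text
t 9.0 p [ 0.5046 -0.2266  0.0603] rpy [-179.98   -0.     46.16] F [-1.34  0.18 -1.62] M [-0.06  0.1  -0.01] w 0.039 q6 0.24
```

arm_command(
  plan=[0,0,0.1,0,0,0,0.8,0,0,0.1,0,0,0,0.8,0,0,0.1,0,0,0,0.8,0,0,0,0,0,0,0.8],
)

```text
time: 9.5
tool_pos: [0.5047, -0.2266, 0.0573]
ee_rot: [-3.141, -0.0, 0.806]
wrist_force: [-0.0, -0.1, -2.6]
width: 0.039
```

```bash
python3 - <<'E'
from h import *
st(); snap('wrist','w10'); crop('w10',180,150,330,300,4,'w10c')
E
```

```text
t 9.5 p [ 0.5047 -0.2266  0.0573] rpy [-179.99   -0.     46.15] F [-0.02 -0.1  -2.59] M [-0.04  0.16 -0.02] w 0.039 q6 0.24
```

View pics/w10c.png

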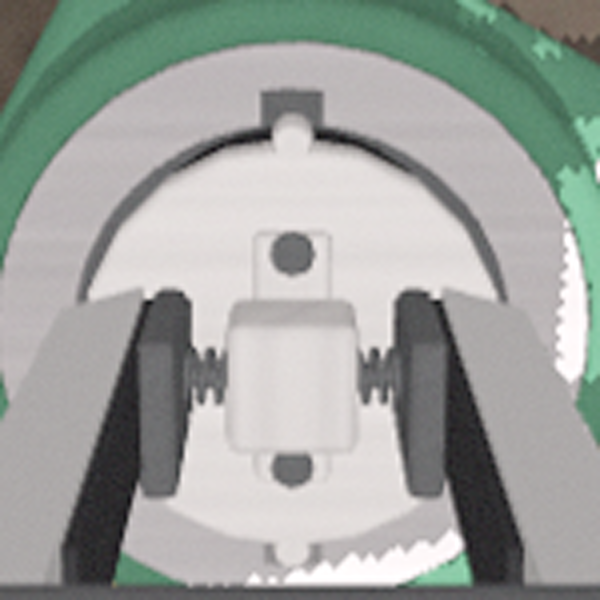

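arm_command(
  plan=[0,0,0.1,0,0,0,0.8,0,0,0.1,0,0,0,0.8,0,0,0.1,0,0,0,0.8,0,0,0,0,0,0,0.8],
)

```text
time: 10.05
tool_pos: [0.5048, -0.2266, 0.055]
ee_rot: [3.141, -0.0, 0.806]
wrist_force: [-0.7, 0.3, 2.2]
width: 0.0391
```

```bash
python3 - <<'E'
from h import *
st(); snap('wrist','w11'); st()
E
```

```text
t 10.05 p [ 0.5048 -0.2266  0.055 ] rpy [ 1.7999e+02 -1.0000e-02  4.6160e+01] F [-0.72  0.26  2.23] M [ 0.11  0.38 -0.08] w 0.0391 q6 0.24
t 10.1 p [ 0.5048 -0.2267  0.0549] rpy [ 1.7998e+02 -1.0000e-02  4.6160e+01] F [-0.98  2.07  1.6 ] M [ 0.1   0.36 -0.01] w 0.0394 q6 0.24
```

arm_command(
  plan=[0,0,0.1,0,0,0,0.8,0,0,0.1,0,0,0,0.8,0,0,0.1,0,0,0,0.8,0,0,0,0,0,0,0.8],
)

```text
time: 10.6
tool_pos: [0.5049, -0.2267, 0.0524]
ee_rot: [3.141, -0.0, 0.806]
wrist_force: [-2.8, 2.3, 7.0]
width: 0.0394
```

```bash
python3 - <<'E'
from h import *
st(); snap('wrist','w12'); st(); crop('w12',180,150,330,300,4,'w12c')
E
```

```text
t 10.6 p [ 0.5049 -0.2267  0.0524] rpy [ 1.7997e+02 -1.0000e-02  4.6160e+01] F [-2.82  2.3   7.03] M [ 0.25  0.71 -0.01] w 0.0394 q6 0.24
t 10.65 p [ 0.5049 -0.2266  0.0525] rpy [ 1.7997e+02 -1.0000e-02  4.6160e+01] F [-2.59  0.85  7.91] M [ 0.34  0.7  -0.04] w 0.0394 q6 0.24
```

View pics/w12c.png

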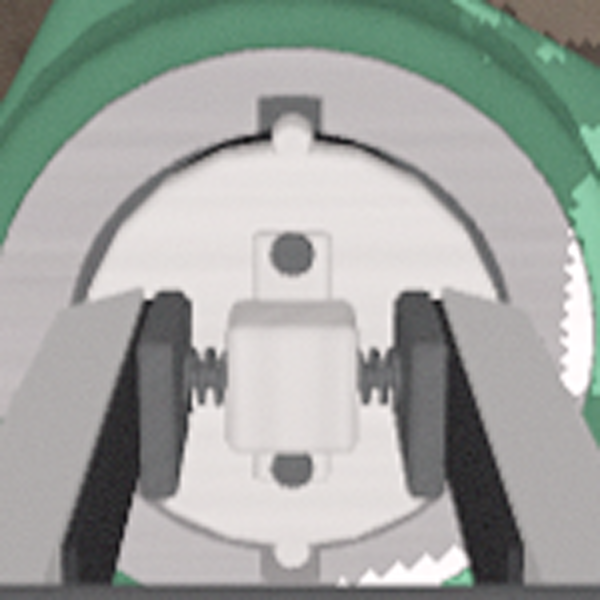

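arm_command(
  plan=[0,0,0.1,0,0,0,0.8,0,0,0,0,0,0,0.8],
)

```text
time: 10.9
tool_pos: [0.5049, -0.2267, 0.0518]
ee_rot: [3.141, -0.0, 0.806]
wrist_force: [-2.7, 2.2, 7.7]
width: 0.039
```

```bash
python3 - <<'E'
from h import *
st()
E
```

```text
t 10.9 p [ 0.5049 -0.2267  0.0518] rpy [ 1.7997e+02 -1.0000e-02  4.6160e+01] F [-2.7   2.16  7.74] M [0.31 0.78 0.01] w 0.039 q6 0.24
```

arm_command(
  plan=[0,0,0.1,0,0,0,0.8,0,0,0,0,0,0,0.8],
)

```text
time: 11.15
tool_pos: [0.5049, -0.2266, 0.0511]
ee_rot: [3.141, -0.0, 0.806]
wrist_force: [-4.0, 2.3, 8.1]
width: 0.039
```

```bash
python3 - <<'E'
from h import *
st(); snap('wrist','w13'); st(); crop('w13',180,150,330,300,4,'w13c')
o,s=load('w13')
E
```

```text
t 11.15 p [ 0.5049 -0.2266  0.0511] rpy [ 1.7996e+02 -1.0000e-02  4.6160e+01] F [-4.    2.34  8.08] M [0.41 0.91 0.02] w 0.039 q6 0.24
t 11.2 p [ 0.5049 -0.2267  0.0511] rpy [ 1.7996e+02 -1.0000e-02  4.6160e+01] F [-3.38  2.61  9.25] M [ 0.4   0.91 -0.02] w 0.0393 q6 0.24
```

View pics/w13c.png

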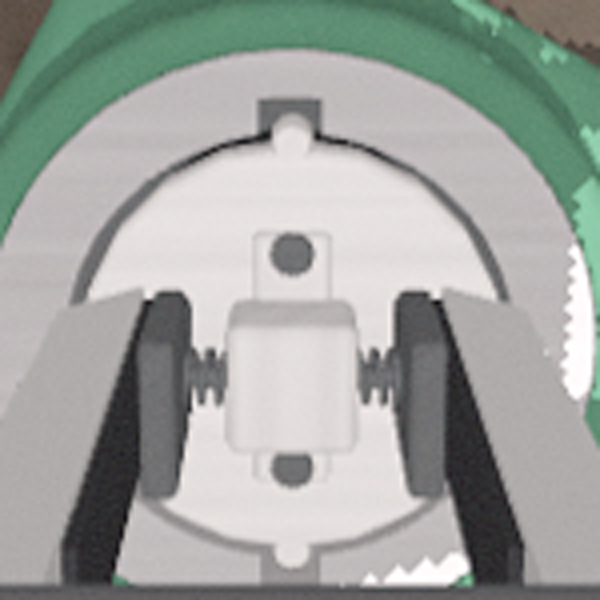

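Both keys are in their notches, the force is about 11 N, and the cap hasn't slipped in the jaws. Now I release the tabs quickly.

arm_command(
  plan=[0,0,0,0,0,0,0.3,0,0,0,0,0,0,0.3,0,0,0,0,0,0,0.3],
)

```text
time: 11.58
tool_pos: [0.506, -0.2275, 0.0503]
ee_rot: [3.138, -0.001, 0.805]
wrist_force: [0.9, -1.7, 3.7]
width: 0.0643
```

```bash
python3 - <<'E'
from h import *
st(); snap('wrist','w14'); st(); crop('w14',160,130,350,300,4,'w14c')
E
```

```text
t 11.57 p [ 0.506  -0.2275  0.0503] rpy [ 1.7979e+02 -5.0000e-02  4.6150e+01] F [ 0.9  -1.68  3.72] M [-0.31 -0.19 -0.03] w 0.0643 q6 0.24
t 11.62 p [ 0.5061 -0.2277  0.0503] rpy [ 1.7976e+02 -5.0000e-02  4.6150e+01] F [ 1.97 -2.14  4.29] M [-0.34 -0.17  0.01] w 0.0653 q6 0.24
```

View pics/w14c.png

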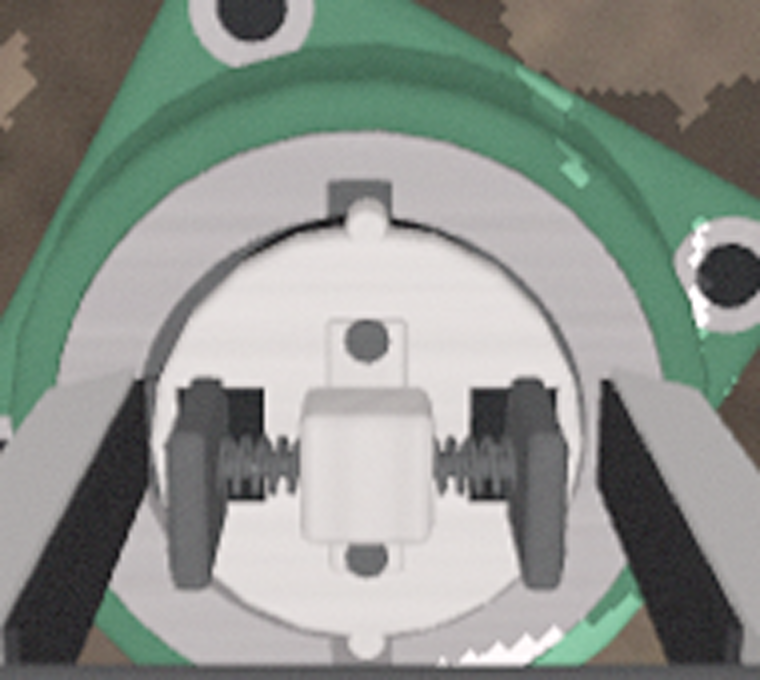

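The tabs have sprung out and the cap sits low in the rim. I'll lift clear and inspect it.

arm_command(
  plan=[0,0,-0.3,0,0,0,0.3,0,0,-2,0,0,0,0.3,0,0,-4,0,0,0,0.3,0,0,-4,0,0,0,0.3,0,0,0,0,0,0,0.3,0,0,0,0,0,0,0.3],
)

```text
time: 12.38
tool_pos: [0.5037, -0.226, 0.1506]
ee_rot: [-3.138, 0.001, 0.806]
wrist_force: [0.1, 0.0, -0.7]
width: 0.0662
```

```bash
python3 - <<'E'
from h import *
st(); snap('wrist','w15'); st(); crop('w15',160,90,350,260,4,'w15c'); snap('scene','s15'); crop('s15',270,220,390,330,6,'s15c')
E
```

```text
t 12.38 p [ 0.5037 -0.226   0.1506] rpy [-1.798e+02  4.000e-02  4.616e+01] F [ 0.09  0.04 -0.69] M [-0.07  0.11 -0.  ] w 0.0662 q6 0.24
t 12.43 p [ 0.5034 -0.2258  0.1499] rpy [-1.7973e+02  6.0000e-02  4.6160e+01] F [-0.03 -0.08  0.8 ] M [-0.05  0.1  -0.01] w 0.0655 q6 0.24
```

View pics/w15c.png

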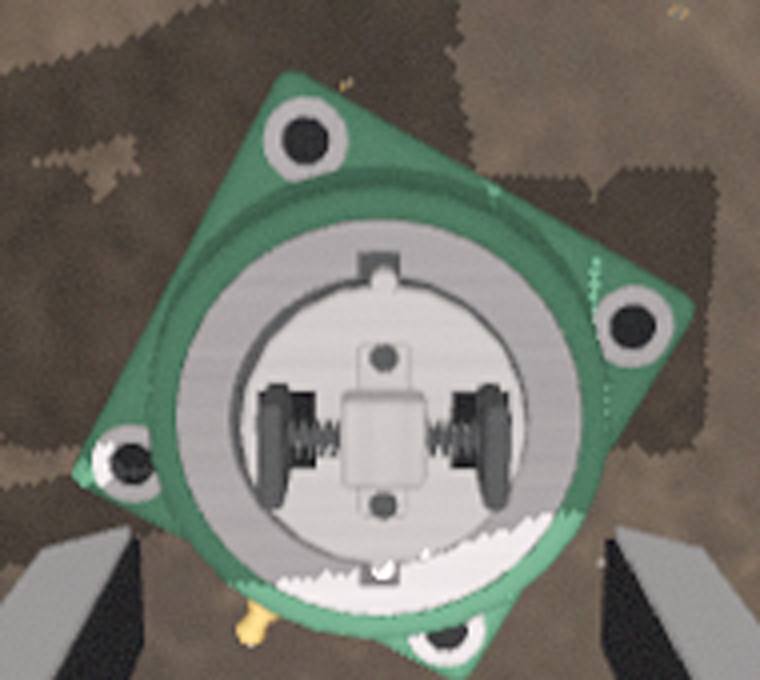

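View pics/s15c.png

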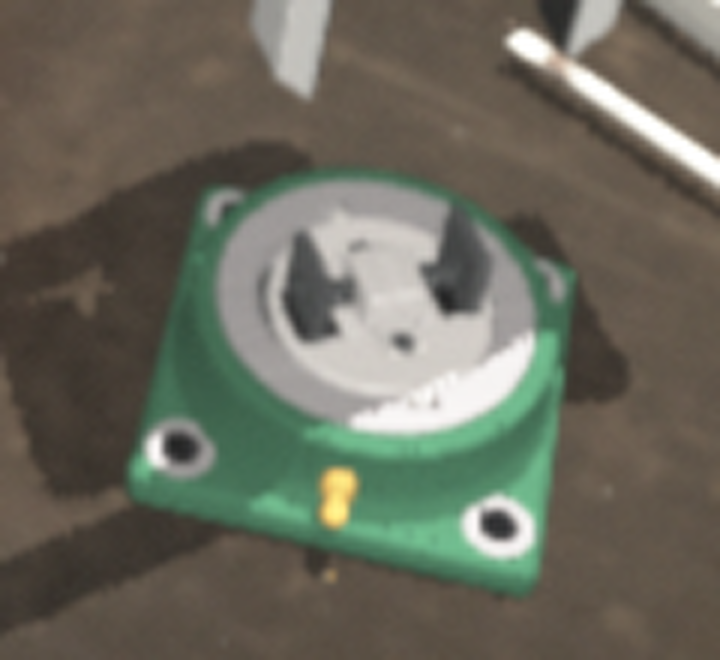

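```bash
python3 - <<'E'
from h import *
snap('wrist','w16'); st(); o,s=load('w16'); crop('w16',190,150,320,260,6,'w16c')
snap('top','t16')
E
```

```text
t 12.53 p [ 0.5035 -0.2259  0.1499] rpy [-1.7973e+02  6.0000e-02  4.6160e+01] F [ 0.16  0.04 -0.23] M [-0.07  0.14  0.05] w 0.0656 q6 0.24
```

View pics/w16c.png

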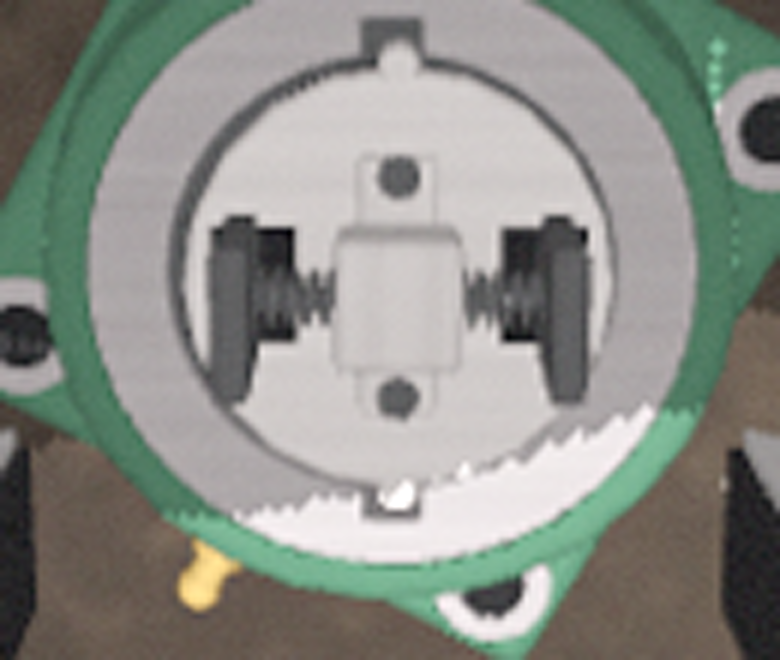

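View pics/t16.png

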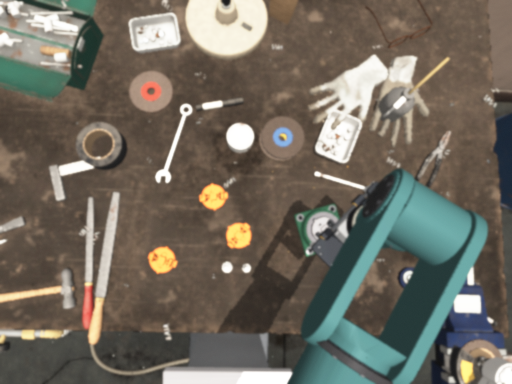

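```bash
python3 - <<'E'
from h import *
o,s=load('w16')
P=lambda u,v,z: toworld(s,190+u/6-.4,150+v/6-.4,z,o)
print('tabs over',np.linalg.norm(P(207,300,.0665)-P(591,300,.0665)),(P(207,300,.0665)+P(591,300,.0665))/2)
a,b=P(400,38,.0425),P(400,511,.0425); print('keys',np.linalg.norm(a-b),(a+b)/2)
a,b=P(391,17,.042),P(391,521,.042); print('notch',np.linalg.norm(a-b),(a+b)/2)
E
```

```text
tabs over 0.050484375213654495 [ 0.50624225 -0.22614911  0.0665    ]
keys 0.06999010563232327 [ 0.50397641 -0.22891735  0.0425    ]
notch 0.07461934864718524 [ 0.50342554 -0.22762617  0.042     ]
```

```bash
python3 - <<'E'
from h import *
from scipy.optimize import least_squares
o,s=load('w16')
px=lambda u,v:(190+u/6-.4,150+v/6-.4)
# cap pts: key tips at disc top, plate top outer corners (x+-11,y+-25,z33)
pts=[((.0345,0,.009),(400,38)),((-.0345,0,.009),(398,511)),((.011,.025,.033),(208,247)),((-.011,.025,.033),(212,402)),((.011,-.025,.033),(589,247)),((-.011,-.025,.033),(586,402))]
def f(x,full=False):
    Rm=R.from_euler('xyz',[x[3],x[4],x[5]])
    r=[]
    for p,q in pts:
        r.append(proj(s,x[:3]+Rm.apply(p),o)-px(*q))
    return np.array(r) if full else np.ravel(r)
x=least_squares(f,[.504,-.228,.0335,0,0,np.radians(46)],x_scale=[.01]*3+[.1]*3).x
print(x.round(4)); print(f(x,True).round(2))
g=lambda y:f([y[0],y[1],.0335,0,0,y[2]])
y=least_squares(g,[.504,-.228,.8]).x; print(y.round(4), g(y).reshape(-1,2).round(2))
E
```

```text
[ 0.5038 -0.2289  0.0333 -0.0059  0.0042  0.8057]
[[-0.15  0.58]
 [ 0.09 -0.52]
 [-0.06 -0.54]
 [-0.13  0.41]
 [ 0.2  -0.46]
 [ 0.04  0.54]]
[ 0.5038 -0.2287  0.8049] [[-0.22  0.48]
 [-0.05 -0.62]
 [-0.03 -0.48]
 [-0.12  0.48]
 [ 0.3  -0.43]
 [ 0.1   0.55]]
```

The fit gives height 33.3 mm, tilt under 0.01 rad and an offset of about 1.3 mm, and the tabs are out at 50.5 mm. The tin and bolts are unmoved at (240,137), (227,268) and (247,268). I'm handing the job in.

```bash
python3 - <<'E'
from h import *
print(close_job())
E
```

```text
the job is handed in; nothing more can be done
None
```

The dust cap is fitted in the bearing housing and locked, and I handed the job in at about 12.6 s of the 51 s. No verdict came back.

- **What I did:** I pinched the aluminium cap by its tabs, lifted it and turned it to the ring's notches, which stand at about 46° in the world frame. I lowered it with no sign of forcing and pressed it about 4.5 mm into the seal. That put about 11 N on the housing, well under the 30 N limit. Then I let the tabs spring out under the lip and lifted clear.
- **Last checks, all from the wrist camera:**
  - The underside is about 33.3 mm above the housing's origin (nominal 33.5 mm).
  - The tilt is under 0.01 rad.
  - The cap is about 1.3 mm off the bore's axis.
  - The tabs measure 50.5 mm over their faces, so they are fully out.
  - Both keys sit in their notches.
- **Bystanders:** the tin and both bolts are at the same pixels as at the start, and the gripper was about 10 cm clear of everything.
- **Small disagreements:** the fitted points were off by up to about 0.6 pixel. After release the wrist force read about 4 N, so the fingertips probably rested lightly on the rim until I lifted.

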